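# Turn the dial-sample leaf over its spine

### The job

In the dial-sample folio lying open on the desk, turn the blue-tabbed leaf over the spine with your fingertips, from the right page to the left as you face it from the robot, and press it down until it lies fully flat, so that the yellow-tabbed leaf is uncovered. Only push the leaf: don't pinch it, fling it over or press hard, don't lift or shift the folio, and leave the yellow- and green-tabbed leaves lying flat and the tools around undisturbed.

Things in the scene. Friction and masses are not known exactly. Their poses are not given: they have to be found in the camera images.
- folio: Open sample folio, 2 kg, loose on rubber feet: oak board 212 mm (x) by 296 mm (y), its top 18 mm above the desk. The spine is a 6 mm steel hinge rod along x, 25 mm above the desk, above the board's middle, between two end blocks 33 mm high. Three stiff rigid leaves turn on it. Origin: centre of the underside, on the desk. x runs along the spine away from the robot, y to the left page, z up.
- leaf (a joint): Angle of the blue-tabbed leaf about the spine, rad: 0 flat on the right page (folio -y), 1.57 upright, 3.14 flat on the left page (+y), at its stop. Starts raised 0.15 to 0.55. White board 4 mm thick, 170 mm along the spine, reaching 148 mm from it, its middle plane through the rod axis, 0.11 to 0.17 kg. Its friction hinge holds it at any angle; turning it takes 1 to 2 N at the tab.
- leaf_tab (a point): Centre of the leaf's blue tab, 4 mm thick, 78 mm along the spine and 30 mm out: it spans 148 to 178 mm from the rod axis, and overhangs the board by 30 mm with nothing under it but the desk. The centre lies 163 mm from the rod axis, 42 mm from the middle of the spine towards folio -x. x axis along the spine; z square to the leaf, up while it lies on the right page.
- next_leaf (a joint): Angle of the yellow-tabbed leaf that lies flat on the right page under the blue one, rad, 0 = lying flat (top 22 mm above the desk); same size and the same stiff hinge; its yellow tab stands out at the other half of the same edge (42 mm towards folio +x).
- turned_leaf (a joint): Angle of the green-tabbed leaf, already turned and lying on the left page, grey back up (top 22 mm above the desk), rad, 0 = lying flat; the blue-tabbed leaf is to lie on it, with its top then 27 mm above the desk.
- blower: Orange silicone dust blower standing on its foot, nozzle up, 62 mm across, 128 mm tall, loose. Origin: centre of the underside.
- bench_block: Round steel bench block, 66 mm across, 25 mm tall, loose. Origin: centre of the underside.
- cover: Clear acrylic movement cover with a knob, on a round black base, 72 mm across, 44 mm tall, loose. Origin: centre of the underside.
- loupe: Black eye loupe, 39 mm across, 30 mm tall, loose. Origin: centre of the underside.
- tray: Grey ceramic tray 90 x 150 mm, 16 mm tall, loose, at the back of the desk. Origin: centre of the underside.
- rack: Black slotted screwdriver rack 50 x 170 mm, with six screwdrivers, 108 mm tall, loose, on the left. Origin: centre of the underside.

How it is judged (in metres and radians):
On the way:
1. the blue-tabbed leaf has been pushed up past upright (value of joint leaf between 1.6 and 2.9 rad), for 0.1 s.
At the end, for the whole second after the job is handed in: The blue-tabbed leaf lies flat on the left page (within 0.06 rad, 10 mm at its tab, of its stop) and is at rest; the yellow- and green-tabbed leaves lie flat within 0.05 rad; the folio and each of the six tools around are within 20 mm of where they began (value of joint leaf above 3.08159 rad and velocity of joint leaf between -0.05 and 0.05 rad/s and value of joint each of next_leaf, turned_leaf below 0.05 rad and distance of each of folio, blower, bench_block, cover, loupe, tray, rack from where it was at the start of the episode below 0.02 m and linear speed of folio below 0.01 m/s); the robot touches nothing.
It fails at once if the blue-tabbed leaf was pinched (fingers bearing on both its faces) ((contact force between the fingers and leaf_c0 above 6 N and contact force between the fingers and leaf_c1 above 6 N) or (contact force between the fingers and leaf_c2 above 6 N and contact force between the fingers and leaf_c3 above 6 N) or (contact force between the fingers and leaf_c0 above 6 N and contact force between the fingers and leaf_c3 above 6 N) or (contact force between the fingers and leaf_c1 above 6 N and contact force between the fingers and leaf_c2 above 6 N)).
It fails at once if the folio or its leaves were pressed with more than 60 N (contact force between the fingers and folio above 60 N).
It fails at once if the leaf was flung or let slam (faster than 3 rad/s) (velocity of joint leaf above 3 rad/s or velocity of joint leaf below -3 rad/s).
It fails at once if the folio was shoved more than 20 mm, lifted or tipped, or its yellow- or green-tabbed leaf was turned up (distance of folio from where it was at the start of the episode above 0.02 m or height (world z) of folio above 0.008 m or angle between folio's own z axis and vertical above 0.06 rad or value of joint any of next_leaf, turned_leaf above 0.12 rad).
It fails at once if one of the six tools around was moved more than 20 mm or tipped (distance of any of blower, bench_block, cover, loupe, tray, rack from where it was at the start of the episode above 0.02 m or angle between any of blower, bench_block, cover, loupe, tray, rack's own z axis and vertical above 0.2 rad).
It also fails if it takes over 43 s, if anything falls off the work surface, if the arm or the gripper's body presses on something with over 40 N, if the wrist force passes 120 N, or if a joint passes its speed limit or range.

### The arm

A 7-joint arm with a two-finger parallel gripper is mounted at the origin on the work surface. World frame = base frame: x ahead of the robot, y to its left, z up, the work surface at z = 0. Lengths are in mm, angles in rad, forces in N, time in s.
With the tool pointing down it reaches from about 425 to 925 mm from the base axis. Payload 6.8 kg.
Tool frame: the origin (TCP) lies at the very end of the fingers, on their centre line; the grasp point (between the pads) lies grip_point_offset behind it (grip_point_offset is the distance from the TCP to the grasp point, in mm); z points along the fingers, y is the line along which they close (so a half turn about z gives the same grasp; the last joint's range is limited). The gripper opens to 88 mm and grips with 3 to 60 N. Pads are 20 mm wide; open, the fingers measure 115 mm over their backs; the gripper's body (75 mm by 178 mm) begins 61 mm behind the grasp point.
Start: joints at [-1.285, 0.477, 0.022, 1.555, -0.011, 1.109, -0.083], TCP at [258.995, 623.353, 222.664] pointing down, gripper open.
Joint ranges: [-2.96, 2.96], [-0.34, 2.1], [-1.41, 1.46], [0.24, 2.44], [-1.37, 4.51], [0.17, 1.92], [-2.96, 2.96]. Speed limits (rad/s): [2.39, 2.39, 3.14, 3.14, 3.14, 3.14, 3.14].

### API

Orientations are given as a unit quaternion [w, x, y, z].
In Python, from plant import observe, get_image, camera_params, job_done, grip_point_offset gives the robot as it stands.
- The arm moves only by the tool arm_command, never from a script. Its argument "targets" is a list of rows, each an object of numbers: "claw": the finger opening in mm, from 0 to 87.8; "x", "y", "z": the shift along the tool's x, y, z in mm; "turn": the turn about the tool's z in degrees. In form: [{"claw": .., "x": .., "y": .., "z": .., "turn": ..}, ...]. A call has 1 to 12 rows; each row is the pose to reach, as a shift and turn from the pose commanded when the call began, along the tool's axes at that moment; what a row does not reach only later rows make up. A row lasts 1/12 s, in which the tool goes at most 41.7 mm and 7.16 degrees, less where a joint would pass 70% of its speed; a pose out of reach is approached as far as the arm can. A call with a gripper value outside its range is refused whole. The fingers move at their own pace and stop on an object; the grip force is fixed at half the most. Time passes only in rows, so rows that repeat a pose let the fingers close. It gives the time, the measured TCP pose, the force, the opening and the grip force at its end, in the units of the state.
- observe(): the state, without advancing time (a new reading comes with each control period).
- get_image(name): name is "side" or "top"; returns the picture (480x640x3 uint8, blue, green, red); there is no depth.
- camera_params(name): a dict with "fovy" (degrees; the focal length in pixels is half the picture's height over the tangent of half this angle, whatever the lens; pixels are square), "cx", "cy" (the principal point, pixels), "D" ([k1, k2, p1, p2, k3] as OpenCV has them; the pictures are not rectified), "position" and "orientation" of the camera in the world. Camera axes: x right, y up, looking along -z (the intrinsics and any distortion apply to the point x, -y, -z); pixel columns grow to the right and rows downward; lengths in mm; the calibration is good to about 2 mm. A picture is of the moment at which its call begins. camera_params takes no time and is no camera call.
- job_done(): hands the job in; it is judged then, once.
The state is a dict: "time_s": time; "q": joint angles; "qd": joint speeds; "joint_torque": joint torques, N m; "tool_pos": TCP position; "ee_rot": TCP orientation; "wrist_force": force on the tool from outside, world axes, zero at the start; "torque": the same for the moment, N m; "gripper_width": opening from 0.0 (shut) to 1.0 (fully open); "finger_force": force on a finger pad.
Only numpy, scipy, OpenCV 4.12 (cv2) and the standard library are available. Lean on these libraries where they do the work, as an engineer would, in place of code of your own. Each camera call takes 0.05 s, during which the arm holds its last target. There are 200 camera calls.

## Working session

There is one attempt and no reset: what is moved stays moved. The work goes in short steps, Python scripts to look and compute and a tool call to move; the robot and the scene stay as the last step left them, time stands still between calls to the robot, and variables do not carry over. Pictures are saved under pics/ and viewed, at most 10 in all, crops included, and the job is handed in when it is done.

Besides the shell and the picture viewer there is one more tool, called after "Call:" as name(argument=value, ...), one argument or row to a line, values as JSON. arm_command: Moves the arm, as the interface text tells. Its arguments: {"type":"object","properties":{"targets":{"type":"array","items":{"type":"object","properties":{"claw":{"type":"number"},"x":{"type":"number"},"y":{"type":"number"},"z":{"type":"number"},"turn":{"type":"number"}}}}},"required":["targets"]}

```bash
mkdir -p pics
python3 - <<'E'
from plant import *
import cv2
s=observe();print(s['time_s'],s['tool_pos'],s['ee_rot'],s['wrist_force'],s['gripper_width'],grip_point_offset)
for n in("side","top"):
    cv2.imwrite(f"pics/{n}0.png",get_image(n));print(camera_params(n))
E
```

```text
0.0 [258.747413   622.79852539 221.70118238] [-1.10140878e-04  1.95596117e-01  9.80684130e-01 -8.85501529e-04] [-0.05498127 -0.61469883  0.47307442] 1.0019734127733697 18.700000000000003
{'fovy': 45.721217900218335, 'cx': 320.7642861687288, 'cy': 243.09490005917795, 'D': array([-0.02922598,  0.        ,  0.        ,  0.        ,  0.        ]), 'position': array([ -87.49267556, -880.39312245,  697.9574087 ]), 'orientation': array([ 0.82232087,  0.4671614 , -0.16537499, -0.27964216])}
{'fovy': 56.62921250655023, 'cx': 324.90594170667765, 'cy': 233.72123879158747, 'D': array([0.03681417, 0.        , 0.        , 0.        , 0.        ]), 'position': array([ 406.90897302,  -10.43306589, 1011.52794494]), 'orientation': array([-0.66279857, -0.07253995,  0.07726955,  0.74125935])}
```

View pics/side0.png

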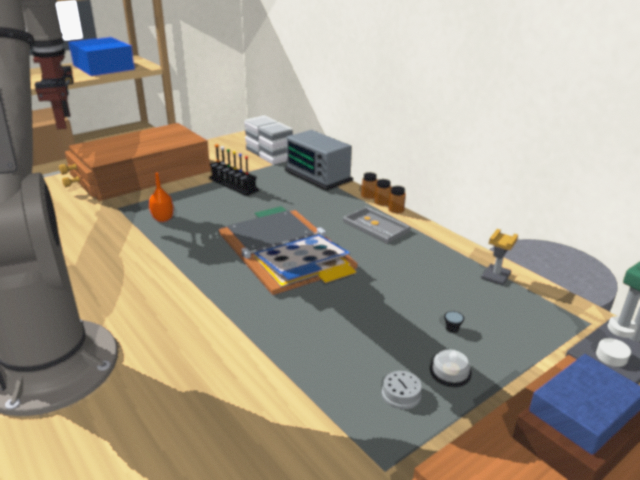

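View pics/top0.png

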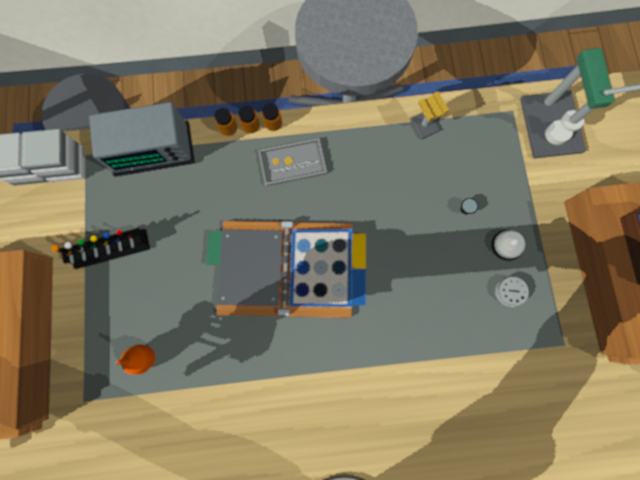

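The top view shows the folio around (285,268): spine about x=285, blue leaf on the right page, blue tab near (358,288) and yellow tab at (358,250). I'll enlarge it.

Run:
```python
import cv2
a=cv2.imread("pics/top0.png")[205:335,195:385];cv2.imwrite("pics/c1.png",cv2.resize(a,None,fx=4.2,fy=4.2,interpolation=2))
a=cv2.imread("pics/side0.png")[195:305,210:370];cv2.imwrite("pics/c2.png",cv2.resize(a,None,fx=5,fy=5,interpolation=2))
```

```text
(no output)
```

View pics/c1.png

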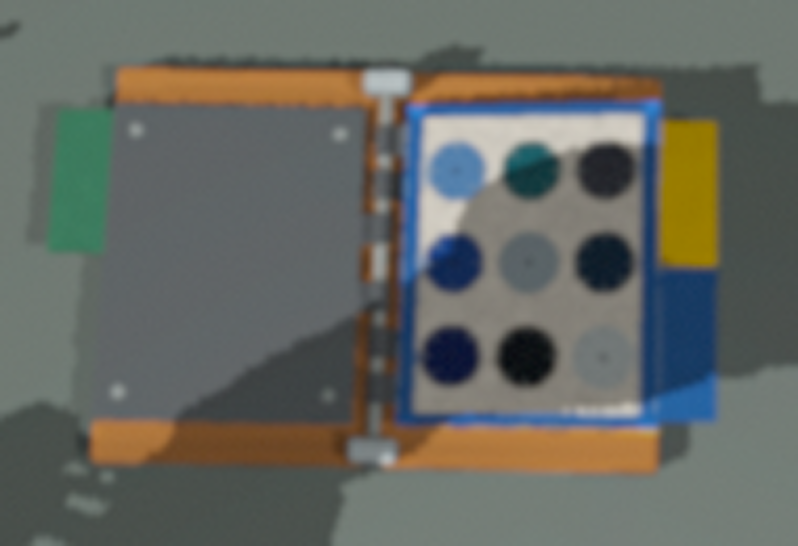

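View pics/c2.png

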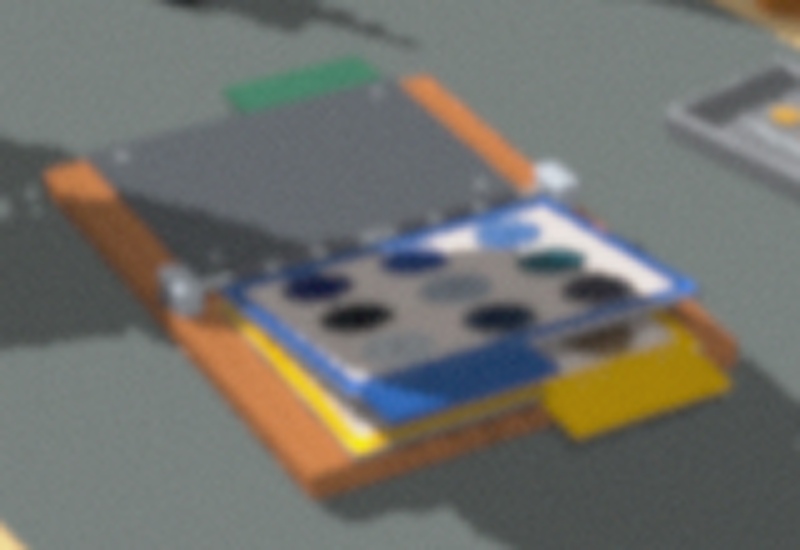

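```bash
cat > h.py <<'E'
import numpy as np,cv2
from plant import camera_params
from scipy.optimize import least_squares
from scipy.spatial.transform import Rotation as R
def proj(n,P):
    c=camera_params(n);q=c['orientation'];M=R.from_quat([*q[1:],q[0]]).as_matrix()
    p=(np.asarray(P,float)-c['position'])@M*[1,-1,-1]
    f=240/np.tan(np.radians(c['fovy']/2));K=np.array([[f,0,c['cx']],[0,f,c['cy']],[0,0,1]])
    return cv2.projectPoints(p,np.zeros(3),np.zeros(3),K,c['D'])[0][:,0]
def world(v,P):
    x,y,a=v[:3];c,s=np.cos(a),np.sin(a);P=np.atleast_2d(P)
    return np.c_[x+c*P[:,0]-s*P[:,1],y+s*P[:,0]+c*P[:,1],P[:,2]]
def leaf(t,x,r,h): return [x,-r*np.cos(t)+h*np.sin(t),25+r*np.sin(t)+h*np.cos(t)]
E
python3 - <<'E'
from h import *
T=[((118,67),(106,148,18)),((90,463),(-106,148,18)),((658,472),(-106,-148,18)),((660,78),(106,-148,18)),((718,121),(81,-178,22)),((48,250),(3,178,22)),((717,420),(-81,178)),((716,268),(-3,178))]
S=[((45,172),(-106,148,18)),((315,485),(-106,-148,18)),((738,345),(106,-148,18)),((580,437),(3,-178,22)),((730,380),(81,-178,22)),((383,420),(-81,178)),((560,370),(-3,178)),((697,288),(85,148))]
def res(v):
    o=[]
    for n,L,k,off in(('top',T,4.2,(195,205)),('side',S,5,(210,195))):
        P=world(v,[p if len(p)==3 else leaf(v[3],*p,2) for _,p in L])
        o.append(proj(n,P)-((np.array([u for u,_ in L])+.5)/k-.5+off))
    return np.vstack(o).ravel()
r=least_squares(res,[480,60,0,.3],loss='soft_l1');print(r.x);print(np.round(r.fun.reshape(-1,2),1))
E
```

```text
[ 5.52476643e+02  6.68455858e+01 -1.32167940e-01  1.53223661e-01]
[[ 0.4  0. ]
 [ 0.2 -0.3]
 [ 0.1  0.3]
 [ 0.3 -0.1]
 [-0.2  0.2]
 [-0.   0.5]
 [ 0.   0.4]
 [ 0.3  0.1]
 [-0.4 -0.2]
 [-1.  -1.7]
 [ 0.4 -0.9]
 [-1.  -1.3]
 [ 0.1  0.1]
 [ 2.1 -0.1]
 [ 0.2 -0.5]
 [ 0.7  0.4]]
```

```bash
cat >> h.py <<'E'
V=np.array([552.5,66.8,-.132])
def where():
    from plant import observe
    s=observe();q=s['ee_rot'];M=R.from_quat([*q[1:],q[0]]).as_matrix();return s,np.array(s['tool_pos']),M
E
python3 - <<'E'
from h import *
s,p,M=where()
print(np.degrees(np.arctan2(M[1,1],M[0,1])))
for d in([540,240,250],world(V,[-42,-215,120])[0]): print(d,np.round((d-p)@M,1))
E
```

```text
67.43706154384438
[540, 240, 250] [-406.6 -245.7  -27.8]
[ 482.56771677 -140.80172389  120.        ] [-499.6 -619.2  102.8]
```

Call:
arm_command(
  targets=[
    {"claw":0,"x":-40,"y":-24,"z":-10,"turn":7},
    {"claw":0,"x":-75,"y":-46,"z":-20,"turn":14},
    {"claw":0,"x":-110,"y":-67,"z":-28,"turn":21},
    {"claw":0,"x":-145,"y":-88,"z":-28,"turn":28},
    {"claw":0,"x":-180,"y":-109,"z":-28,"turn":35},
    {"claw":0,"x":-215,"y":-130,"z":-28,"turn":42},
    {"claw":0,"x":-250,"y":-151,"z":-28,"turn":49},
    {"claw":0,"x":-285,"y":-172,"z":-28,"turn":56},
    {"claw":0,"x":-320,"y":-193,"z":-28,"turn":63},
    {"claw":0,"x":-355,"y":-214,"z":-28,"turn":70},
    {"claw":0,"x":-390,"y":-235,"z":-28,"turn":75},
    {"claw":0,"x":-407,"y":-246,"z":-28,"turn":75},
  ],
)

```text
time_s: 1.1
tool_pos: [543.1, 234.1, 250.7]
ee_rot: [0.001, 0.756, 0.655, -0.0]
wrist_force: [-0.1, -0.6, -0.0]
gripper_width: 0.128
finger_force: 0.0
```

```bash
cat > w.py <<'E'
from h import *
s,p,M=where()
d=p-[*V[:2],0];c,sn=np.cos(V[2]),np.sin(V[2])
print('t',s['time_s'],'folio xyz',np.round([c*d[0]+sn*d[1],-sn*d[0]+c*d[1],p[2]],1),'yaw',np.degrees(np.arctan2(M[1,1],M[0,1])),'grip',s['gripper_width'],'F(tool)',np.round(np.array(s['wrist_force'])@M,1))
E
python3 w.py
```

```text
t 1.1 folio xyz [-31.3 164.7 250.7] yaw -8.18962533686761 grip 0.1284873672376946 F(tool) [-0.6  0.   0. ]
```

Call:
arm_command(
  targets=[
    {"claw":0,"x":-40,"y":-2,"z":0,"turn":0.5},
    {"claw":0,"x":-80,"y":-4,"z":0,"turn":0.5},
    {"claw":0,"x":-120,"y":-6,"z":0,"turn":0.5},
    {"claw":0,"x":-160,"y":-8,"z":0,"turn":0.5},
    {"claw":0,"x":-200,"y":-10,"z":0,"turn":0.5},
    {"claw":0,"x":-240,"y":-11,"z":0,"turn":0.5},
    {"claw":0,"x":-280,"y":-11,"z":10,"turn":0.5},
    {"claw":0,"x":-315,"y":-11,"z":30,"turn":0.5},
    {"claw":0,"x":-345,"y":-11,"z":55,"turn":0.5},
    {"claw":0,"x":-370,"y":-11,"z":85,"turn":0.5},
    {"claw":0,"x":-380,"y":-11,"z":120,"turn":0.5},
    {"claw":0,"x":-380,"y":-11,"z":130,"turn":0.5},
  ],
)

```text
time_s: 2.1
tool_pos: [475.9, -137.5, 116.9]
ee_rot: [-0.002, 0.757, 0.654, -0.003]
wrist_force: [-0.2, -0.8, 0.4]
gripper_width: 0.003
finger_force: 0.0
```

```bash
python3 w.py
python3 - <<'E'
from h import *
from plant import get_image
t,s=get_image("top"),get_image("side")
a=cv2.resize(t[200:340,250:410],(400,350),interpolation=2);b=cv2.resize(s[200:340,240:400],(400,350),interpolation=2)
cv2.imwrite("pics/m1.png",np.hstack([a,b]))
E
```

```text
t 2.1 folio xyz [ -49.  -212.6  116.9] yaw -8.326141945444169 grip 0.002724584134218395 F(tool) [-0.9 -0.1 -0.4]
```

View pics/m1.png

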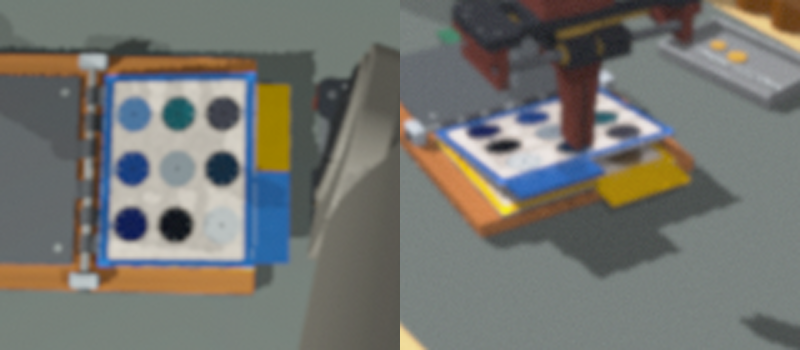

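The view shows the fingers hanging outboard of the blue tab, with the leaf unmoved. Next I descend and approach the tab edge.

Call:
arm_command(
  targets=[
    {"claw":0,"x":0,"y":5,"z":30},
    {"claw":0,"x":0,"y":5,"z":60},
    {"claw":0,"x":0,"y":5,"z":88},
    {"claw":0,"x":5,"y":5,"z":92},
    {"claw":0,"x":12,"y":5,"z":92},
    {"claw":0,"x":15,"y":5,"z":92},
    {"claw":0,"x":18,"y":5,"z":92},
    {"claw":0,"x":20,"y":5,"z":92},
    {"claw":0,"x":20,"y":5,"z":92},
  ],
)

```text
$.targets[0]: bad value
```

```bash
python3 w.py
```

```text
t 2.2 folio xyz [ -47.6 -209.7  118.9] yaw -8.119165672279138 grip 0.0054388329733306325 F(tool) [ 1.2  0.4 -0.5]
```

Call:
arm_command(
  targets=[
    {"claw":0,"x":0,"y":5,"z":30,"turn":0},
    {"claw":0,"x":0,"y":5,"z":60,"turn":0},
    {"claw":0,"x":0,"y":5,"z":88,"turn":0},
    {"claw":0,"x":2,"y":5,"z":94,"turn":0},
    {"claw":0,"x":7,"y":5,"z":94,"turn":0},
    {"claw":0,"x":11,"y":5,"z":94,"turn":0},
    {"claw":0,"x":14,"y":5,"z":94,"turn":0},
    {"claw":0,"x":17,"y":5,"z":94,"turn":0},
    {"claw":0,"x":17,"y":5,"z":94,"turn":0},
  ],
)

```text
time_s: 2.95
tool_pos: [488.0, -118.0, 27.9]
ee_rot: [0.001, 0.755, 0.656, 0.001]
wrist_force: [0.3, -0.2, -0.2]
gripper_width: 0.009
finger_force: 0.0
```

```bash
python3 w.py
```

```text
t 2.95 folio xyz [ -39.6 -191.7   27.9] yaw -7.9783054561061935 grip 0.008812243014284021 F(tool) [-0.1  0.3  0.2]
```

Call:
arm_command(
  targets=[
    {"claw":0,"x":2,"y":0,"z":0,"turn":0},
    {"claw":0,"x":4,"y":0,"z":0,"turn":0},
    {"claw":0,"x":6,"y":0,"z":0,"turn":0},
    {"claw":0,"x":7,"y":0,"z":0,"turn":0},
    {"claw":0,"x":7,"y":0,"z":0,"turn":0},
  ],
)

```text
time_s: 3.37
tool_pos: [487.8, -113.5, 26.8]
ee_rot: [0.001, 0.755, 0.655, -0.0]
wrist_force: [0.3, -4.1, 0.9]
gripper_width: 0.005
finger_force: 2.1
```

```bash
python3 w.py
```

```text
t 3.3667 folio xyz [ -40.5 -187.2   26.8] yaw -8.133344955621556 grip 0.0046673602189336956 F(tool) [-4.   0.9 -0.9]
```

Call:
arm_command(
  targets=[
    {"claw":0,"x":2,"y":0,"z":0,"turn":0},
    {"claw":0,"x":3,"y":0,"z":-3,"turn":0},
    {"claw":0,"x":4,"y":0,"z":-7,"turn":0},
    {"claw":0,"x":5,"y":0,"z":-12,"turn":0},
    {"claw":0,"x":6,"y":0,"z":-17,"turn":0},
    {"claw":0,"x":6,"y":0,"z":-17,"turn":0},
  ],
)

```text
time_s: 3.87
tool_pos: [488.3, -109.7, 44.4]
ee_rot: [0.002, 0.756, 0.654, -0.001]
wrist_force: [-3.1, -9.9, 2.7]
gripper_width: 0.008
finger_force: 5.6
```

```bash
python3 w.py
python3 - <<'E'
from h import *
from plant import get_image
s=get_image("side")
cv2.imwrite("pics/m2.png",cv2.resize(s[180:320,220:400],None,fx=4,fy=4,interpolation=2))
E
```

```text
t 3.8667 folio xyz [ -40.4 -183.4   44.4] yaw -8.243014336823597 grip 0.008154821908940797 F(tool) [-10.3  -1.6  -2.7]
```

View pics/m2.png

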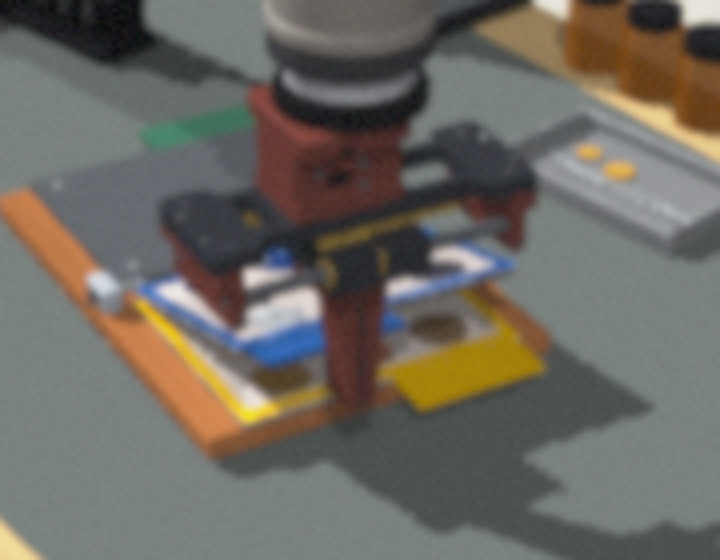

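The leaf follows the fingertips: the tab at about (310,340) is clearly higher and the yellow leaf is still flat. I'll continue along the arc.

Call:
arm_command(
  targets=[
    {"claw":0,"x":1.5,"y":0,"z":-4,"turn":0},
    {"claw":0,"x":2.5,"y":0,"z":-8.5,"turn":0},
    {"claw":0,"x":3.5,"y":0,"z":-13,"turn":0},
    {"claw":0,"x":5,"y":0,"z":-17,"turn":0},
    {"claw":0,"x":6.5,"y":0,"z":-21,"turn":0},
    {"claw":0,"x":8,"y":0,"z":-25,"turn":0},
    {"claw":0,"x":11.5,"y":0,"z":-33,"turn":0},
    {"claw":0,"x":15.5,"y":0,"z":-41,"turn":0},
    {"claw":0,"x":15.5,"y":0,"z":-41,"turn":0},
  ],
)

```text
time_s: 4.67
tool_pos: [490.7, -93.2, 85.9]
ee_rot: [0.001, 0.756, 0.655, -0.001]
wrist_force: [-2.7, -7.3, 4.5]
gripper_width: 0.0
finger_force: 6.7
```

```bash
python3 w.py
```

```text
t 4.6667 folio xyz [ -40.2 -166.8   85.9] yaw -8.18323142371564 grip 0.0003371877194327341 F(tool) [-7.6 -1.7 -4.5]
```

Run:
```python
from h import *
from plant import get_image
s=get_image("side")
cv2.imwrite("pics/m3.png",cv2.resize(s[180:320,220:400],None,fx=4,fy=4,interpolation=2))
```

```text
(no output)
```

View pics/m3.png

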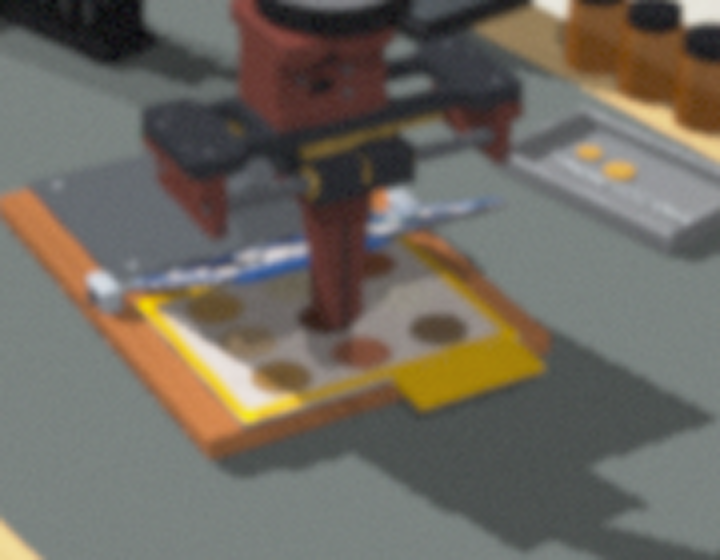

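The leaf is at about 0.5 rad, resting against the finger near (335,250) with the tip well below its edge. The folio corner at (212,455) hasn't moved.

Call:
arm_command(
  targets=[
    {"claw":0,"x":4,"y":0,"z":-6,"turn":0},
    {"claw":0,"x":8,"y":0,"z":-12,"turn":0},
    {"claw":0,"x":12,"y":0,"z":-18,"turn":0},
    {"claw":0,"x":16,"y":0,"z":-24,"turn":0},
    {"claw":0,"x":21,"y":0,"z":-29,"turn":0},
    {"claw":0,"x":26,"y":0,"z":-34,"turn":0},
    {"claw":0,"x":31,"y":0,"z":-39,"turn":0},
    {"claw":0,"x":36,"y":0,"z":-44,"turn":0},
    {"claw":0,"x":42,"y":0,"z":-48,"turn":0},
    {"claw":0,"x":48,"y":0,"z":-52,"turn":0},
    {"claw":0,"x":54,"y":0,"z":-55,"turn":0},
    {"claw":0,"x":60,"y":0,"z":-58,"turn":0},
  ],
)

```text
time_s: 5.72
tool_pos: [499.2, -34.1, 143.7]
ee_rot: [0.001, 0.756, 0.654, -0.0]
wrist_force: [-0.9, -3.4, 3.4]
gripper_width: 0.01
finger_force: 1.7
```

```bash
python3 w.py
```

```text
t 5.7167 folio xyz [ -39.6 -107.1  143.7] yaw -8.293809294131652 grip 0.009668503302800245 F(tool) [-3.6 -0.4 -3.4]
```

Call:
arm_command(
  targets=[
    {"claw":0,"x":8,"y":0,"z":-2,"turn":0},
    {"claw":0,"x":16,"y":0,"z":-4,"turn":0},
    {"claw":0,"x":24,"y":0,"z":-6,"turn":0},
    {"claw":0,"x":32,"y":0,"z":-8,"turn":0},
    {"claw":0,"x":40,"y":0,"z":-10,"turn":0},
    {"claw":0,"x":48,"y":0,"z":-11,"turn":0},
    {"claw":0,"x":56,"y":0,"z":-11,"turn":0},
    {"claw":0,"x":64,"y":0,"z":-11,"turn":0},
    {"claw":0,"x":72,"y":0,"z":-11,"turn":0},
    {"claw":0,"x":80,"y":0,"z":-11,"turn":0},
    {"claw":0,"x":88,"y":0,"z":-11,"turn":0},
    {"claw":0,"x":95,"y":0,"z":-11,"turn":0},
  ],
)

```text
time_s: 6.72
tool_pos: [512.5, 63.5, 153.5]
ee_rot: [-0.0, 0.755, 0.656, -0.0]
wrist_force: [-0.7, -0.7, 0.1]
gripper_width: 0.006
finger_force: 0.7
```

```bash
python3 w.py
```

```text
t 6.7167 folio xyz [-39.2  -8.5 153.5] yaw -8.042730042277334 grip 0.005549822045115308 F(tool) [-0.8 -0.6 -0.1]
```

Call:
arm_command(
  targets=[
    {"claw":0,"x":9,"y":0,"z":2,"turn":0},
    {"claw":0,"x":19,"y":0,"z":5,"turn":0},
    {"claw":0,"x":29,"y":0,"z":7,"turn":0},
    {"claw":0,"x":39,"y":0,"z":11,"turn":0},
    {"claw":0,"x":49,"y":0,"z":14,"turn":0},
    {"claw":0,"x":58,"y":0,"z":19,"turn":0},
    {"claw":0,"x":67,"y":0,"z":24,"turn":0},
    {"claw":0,"x":75,"y":0,"z":30,"turn":0},
    {"claw":0,"x":83,"y":0,"z":37,"turn":0},
    {"claw":0,"x":90,"y":0,"z":44,"turn":0},
    {"claw":0,"x":97,"y":0,"z":52,"turn":0},
    {"claw":0,"x":97,"y":0,"z":52,"turn":0},
  ],
)

```text
time_s: 7.72
tool_pos: [525.4, 160.2, 99.8]
ee_rot: [-0.0, 0.754, 0.656, -0.001]
wrist_force: [-0.4, 0.5, -0.0]
gripper_width: 0.004
finger_force: 0.0
```

```bash
python3 w.py
```

```text
t 7.7167 folio xyz [-39.2  89.   99.8] yaw -7.948903154528683 grip 0.003908041974362165 F(tool) [ 0.4 -0.5  0. ]
```

Call:
arm_command(
  targets=[
    {"claw":0,"x":5,"y":0,"z":8,"turn":0},
    {"claw":0,"x":11,"y":0,"z":16,"turn":0},
    {"claw":0,"x":16,"y":0,"z":25,"turn":0},
    {"claw":0,"x":19,"y":0,"z":34,"turn":0},
    {"claw":0,"x":22,"y":0,"z":43,"turn":0},
    {"claw":0,"x":24,"y":0,"z":52,"turn":0},
    {"claw":0,"x":25,"y":0,"z":58,"turn":0},
    {"claw":0,"x":26,"y":0,"z":63,"turn":0},
    {"claw":0,"x":26,"y":0,"z":67,"turn":0},
    {"claw":0,"x":26,"y":0,"z":70,"turn":0},
    {"claw":0,"x":26,"y":0,"z":72,"turn":0},
    {"claw":0,"x":26,"y":0,"z":73,"turn":0},
  ],
)

```text
time_s: 8.72
tool_pos: [529.8, 184.3, 28.5]
ee_rot: [-0.0, 0.755, 0.656, -0.0]
wrist_force: [0.2, 0.3, 0.5]
gripper_width: 0.003
finger_force: 0.3
```

```bash
python3 w.py
```

```text
t 8.7167 folio xyz [-38.  113.4  28.5] yaw -8.075160185462357 grip 0.0029334084070649726 F(tool) [ 0.3  0.1 -0.5]
```

Now a gentle press down, 1 mm per row.

Call:
arm_command(
  targets=[
    {"claw":0,"x":0,"y":0,"z":1,"turn":0},
    {"claw":0,"x":0,"y":0,"z":2,"turn":0},
    {"claw":0,"x":0,"y":0,"z":3,"turn":0},
    {"claw":0,"x":0,"y":0,"z":4,"turn":0},
    {"claw":0,"x":0,"y":0,"z":4,"turn":0},
    {"claw":0,"x":0,"y":0,"z":4,"turn":0},
  ],
)

```text
time_s: 9.22
tool_pos: [530.0, 184.3, 26.9]
ee_rot: [-0.001, 0.755, 0.655, 0.0]
wrist_force: [-7.4, -2.1, 24.1]
gripper_width: 0.002
finger_force: 12.4
```

```bash
python3 w.py
```

```text
t 9.2167 folio xyz [-37.8 113.5  26.9] yaw -8.101434009223667 grip 0.0018674652469785008 F(tool) [ -3.1  -7.  -24.1]
```

It is at the stop: z is 26.9 mm under 24 N. Lifting straight off, then swinging clear for a look.

Call:
arm_command(
  targets=[
    {"claw":0,"x":0,"y":0,"z":-4,"turn":0},
    {"claw":0,"x":0,"y":0,"z":-15,"turn":0},
    {"claw":0,"x":0,"y":0,"z":-45,"turn":0},
    {"claw":0,"x":0,"y":0,"z":-80,"turn":0},
    {"claw":0,"x":0,"y":0,"z":-120,"turn":0},
    {"claw":0,"x":0,"y":0,"z":-160,"turn":0},
    {"claw":0,"x":0,"y":0,"z":-200,"turn":0},
    {"claw":0,"x":38,"y":0,"z":-210,"turn":0},
    {"claw":0,"x":78,"y":0,"z":-210,"turn":0},
    {"claw":0,"x":118,"y":0,"z":-210,"turn":0},
    {"claw":0,"x":158,"y":0,"z":-210,"turn":0},
    {"claw":0,"x":180,"y":0,"z":-210,"turn":0},
  ],
)

```text
time_s: 10.22
tool_pos: [554.0, 368.3, 235.0]
ee_rot: [-0.001, 0.753, 0.657, 0.001]
wrist_force: [-0.5, 1.2, -0.6]
gripper_width: 0.004
finger_force: 0.0
```

Call:
arm_command(
  targets=[
    {"claw":0,"x":40,"y":-20,"z":0,"turn":0},
    {"claw":0,"x":80,"y":-20,"z":0,"turn":0},
    {"claw":0,"x":120,"y":-20,"z":0,"turn":0},
    {"claw":0,"x":150,"y":-20,"z":0,"turn":0},
    {"claw":0,"x":150,"y":-20,"z":0,"turn":0},
    {"claw":0,"x":150,"y":-20,"z":0,"turn":0},
  ],
)

```text
time_s: 10.72
tool_pos: [555.4, 515.6, 233.9]
ee_rot: [0.0, 0.754, 0.657, -0.0]
wrist_force: [0.5, -1.1, -0.3]
gripper_width: 0.007
finger_force: 0.0
```

```bash
python3 w.py
python3 - <<'E'
from h import *
from plant import get_image
t,s=get_image("top"),get_image("side")
cv2.imwrite("pics/m4.png",np.hstack([cv2.resize(t,(400,300),interpolation=3),cv2.resize(s,(400,300),interpolation=3)]))
cv2.imwrite("pics/m5.png",cv2.resize(s[195:305,210:370],None,fx=5,fy=5,interpolation=2))
a=cv2.imread("pics/top0.png");print(cv2.phaseCorrelate(np.float32(a[100:340,400:560,0]),np.float32(t[100:340,400:560,0])))
E
```

```text
t 10.7167 folio xyz [-56.2 445.3 233.9] yaw -7.885072058079729 grip 0.0067377463795506055 F(tool) [-1.   0.7  0.3]
((0.09527909700196346, -0.0248258616963426), 0.6769707230726878)
```

View pics/m4.png

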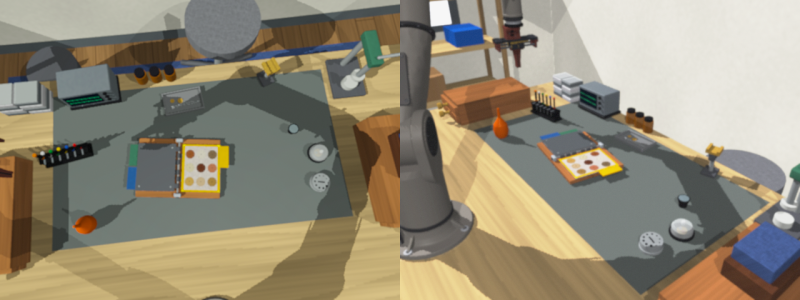

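View pics/m5.png

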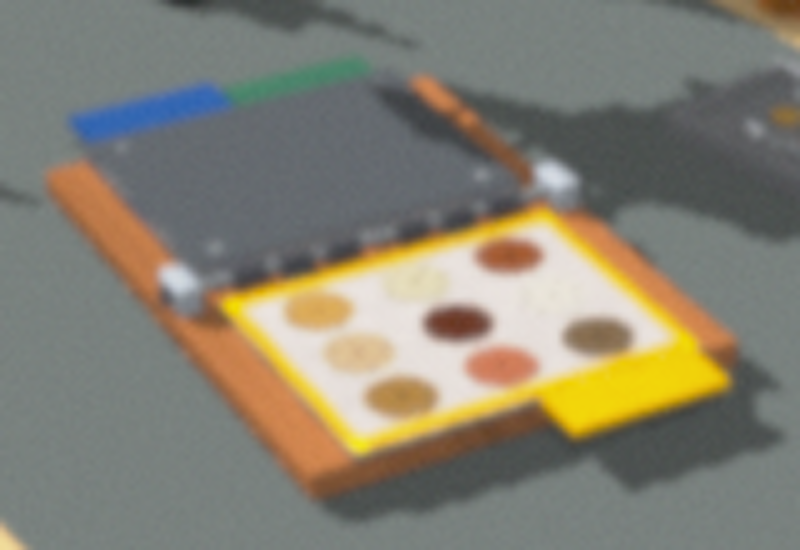

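The blue leaf lies flat on the left page, with its tab at (150,110) beside the green one. The yellow leaf is uncovered and flat. The folio corners (45,172) and (315,485) and the tools are where they were, so I'm handing in.

```bash
python3 -c "
from plant import *
print(job_done())"
```

```text
the job is handed in; nothing more can be done
None
```

The blue-tabbed leaf is turned over and pressed flat on the left page; the final pictures show the yellow-tabbed leaf uncovered and flat, with the folio and tools unmoved, and the job is handed in (no verdict was returned).

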